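# Prime the suction cradle and hold an instrument neck level above it

## Task

Press the green spring pedal of the suction pump all the way down to its stop and let it spring back. Then grip the unfinished instrument neck at the blue tape that marks its balance point, lift it off its cork rest and hold it level a hand's breadth (about 8 cm) above the suction cradle, lined up along the cradle with its heel block straight over the round heel pad. Finish while still holding it there, steady and clear of everything, and leave the other things on the bench as they are.

Things in the scene. Friction and masses are not known exactly. Their poses are not given: they have to be found in the camera images.
- neck: loose instrument neck, about 0.45 kg, sizes in mm: 350 long, flat side down on its rest. From one end: dark heel block 60 long, 50 wide, 44 high; pale shaft 220 long, 28 wide, 28 high; brown headstock 70 long, 44 wide, 14 high. Heavier at the heel: balances 113 from the heel's end face, 62 off mid-length. Origin on the underside below the balance point; x along the shaft to the heel, z up
- neck_balance (a point): balance point of the neck, where to grip: centre of a 14 mm band of blue tape round the shaft, half-way up it (14 mm above the underside). Shaft 28 mm wide here; along it, 53 mm free to the heel block, over 100 mm the other way. x towards the heel, y across, z up
- neck_heel (a point): a point of the neck on its centre line at mid-length of the heel block, 14 mm above the underside, 83 mm from the balance point
- rest: fixed plywood board 330 x 60 x 6 mm with two cork blocks (tops 20 mm above the bench) that carry the neck under its heel and the far part of the shaft; under the balance point the shaft is 14 mm clear of the board. Origin on the bench below the balance point; x towards the heel
- cradle_mid (a point): point of the fixed suction cradle over which the neck's balance point belongs, level with its black pads' tops (70 mm above the bench). Sizes in mm: white board 340 x 90 x 16, from -230 to +110 along x, with aluminium posts: round heel pad (diameter 48) at +80; pads 36 wide at -45 and -145 between red cheeks 14 higher. x points to the heel pad, under 25 degrees of straight ahead
- cradle_heel (a point): point on the cradle over which the neck's heel point (neck_heel) belongs: over the round heel pad, 70 mm above the bench, 83 mm from cradle_mid along the cradle
- pedal (a joint): angle of the green pedal (rad): 0 up at rest (sloping 0.30 rad, free end high), 0.30 pressed down to its stop (level). Spring return; pushing straight down on pedal_pad takes about 4 N to start and 11 N at the stop
- pedal_pad (a point): point on top of the pedal's black rubber tread, on its centre line, 85 mm from the hinge line: where to press. About 65 mm above the bench with the pedal up, 41 mm at the stop. Pedal 115 mm long, 76 wide, its free end towards the robot; a rubber tread 70 x 66 mm covers its free end but for 5 mm all round
- pedal_hinge (a point): middle of the pedal's hinge line, 30 mm above the bench, at the far end of the pedal; the fixed steel base plate under it is 150 x 100 mm
- sanding_block: bystander: loose blue sanding block, 65 x 38 x 30 mm, origin under its centre
- glue_bottle: bystander: loose white bottle with orange cap, diameter 52, 130 high, origin under its centre
- lacquer_tin: bystander: loose tin with a yellow band, diameter 72, 85 high, origin under its centre
- peg_jar: bystander: loose amber jar with brass lid, diameter 64, 80 high, origin under its centre
- hammer: bystander: loose hammer lying at the left of the bench
- screwdriver: bystander: loose screwdriver lying at the right of the bench
There are look-alikes about, which are no part of the job. What is shaped like the part that bears pedal but orange or turquoise is not meant.

How it is judged:
By the outcome, as a careful person would: the job done as asked, in the order asked, and still so for the second after the job is handed in, while the arm keeps its last pose, push and grip.
It also fails if it takes over 51 s, if anything falls off the work surface, if the arm or the gripper's body presses on something with over 40 N, if the wrist force passes 120 N, or if a joint passes its speed limit or range.

## Robot

A 6-joint arm with a two-finger parallel gripper is mounted at the origin on the work surface. World frame = base frame: x ahead of the robot, y to its left, z up, the work surface at z = 0. Lengths are in m, angles in rad, forces in N, time in s.
With the tool pointing down it reaches from about 0.3 to 0.875 m from the base axis. Payload 6.4 kg.
Tool frame: the origin (TCP) lies midway between the tips of the shut fingers; the grasp point (between the pads) lies ctrl.grip_depth behind it (ctrl.grip_depth is the distance from the TCP to the grasp point, in m); x points along the fingers, y is the direction in which the jaws open and shut, and the axes are right-handed (so a half turn about x gives the same grasp; the last joint's range is limited). The gripper opens to 85 mm and grips with 20 to 120 N. Pads are 22 mm wide; open, the fingers measure 114 mm over their backs; the gripper's body (76 mm by 85 mm) begins 54 mm behind the grasp point. The pads swing forward as they close: fully open they stand 13 mm farther back than shut.
Start: joints at [0.982, 0.181, 1.607, -0, 1.354, -0.206], TCP at [0.215, 0.533, 0.231] pointing down, gripper open.
Joint ranges: [-2.99, 2.99], [-0.89, 2.07], [0.3, 2.58], [-1.14, 4.28], [0, 2.63], [-3.12, 3.12]. Speed limits (rad/s): [2.57, 2.57, 3.01, 3.14, 3.14, 3.14].

## Interface

Orientations are given as a unit quaternion [w, x, y, z].
In Python, from bench import ctrl gives the robot as it stands.
- The arm moves only by the tool carry_out, never from a script. Its argument "motion" is one flat list of numbers, 7 for each row, row after row: the turn, a rotation vector about the tool's x, y, z in degrees, then the shift along the tool's x, y, z in m, then the gripper's target within -1 to 1 (shut at 1, half-way at 0, fully open at -1). A call has 1 to 10 rows; each row shifts and turns the pose as measured when the row begins, along the tool's axes as they then stand; what a row does not reach is not made up. A row lasts 1/10 s, in which the tool goes at most 50 mm and 8.59 degrees, less where a joint would pass 70% of its speed; a pose out of reach is approached as far as the arm can. A call with a gripper value outside its range is refused whole. The fingers move at their own pace and stop on an object; the grip force is fixed at half the most. Time passes only in rows, so rows that do not move let the fingers close. It gives the time, the measured TCP pose, the force and the opening at its end, in the units of the state.
- ctrl.get_obs(): the state, without advancing time (a new reading comes with each control period).
- ctrl.camera(name): name is "scene" or "side" or "wrist"; returns the picture (420x560x3 uint8, blue, green, red); there is no depth.
- ctrl.camera_params(name): a dict with "mtx" (3x3 intrinsics, pixels), "pose" (4x4, takes a point from camera to world coordinates); the wrist camera has in their place "hand_eye" (4x4, takes a point from camera to tool coordinates, whose origin is the TCP and whose axes are the tool frame's). Camera axes: x right, y down, z forward; pixel columns grow to the right and rows downward; lengths in m; the calibration is good to about 2 mm. A picture is of the moment at which its call begins: read the wrist's pose just before it. camera_params takes no time and is no camera call.
- ctrl.hand_in(): hands the job in, once; it reports no verdict.
Trained networks look in the newest picture that a camera, given by its name, has taken for a name from the list of things; names that differ only in an ending like _2 or _b are one class to them, and where a whole thing is asked for, a point or a joint stands for the part that bears it (a point fixed in the world has none). Each returns a list of dicts, best first, with "conf" (0 to 1); they miss things now and then, are a little off and sometimes report something else, mostly with a low value. They report only what shows in the picture. A call takes as long as a camera call. They do not tell look-alikes from the thing itself.
- ctrl.boxes_of(camera, thing): "point" ([x, y, z] in m, in the coordinates of the camera as it stood for that picture, good to about 4 mm: the middle of the surface that is visible of it).
- ctrl.trace(camera, thing): "pixels" (420x560 bool, what is visible of it).
- ctrl.landmark_of(camera, thing): "point" ([x, y, z] in m, in the coordinates of the camera as it stood for that picture, good to about 4 mm: a listed point, or the origin of a listed thing).
The state is a dict: "time_s": time; "q": joint angles; "dq": joint speeds; "joint_efforts": joint torques, N m; "eef_pos": TCP position; "eef_rot": TCP orientation; "wrist_force": force on the tool from outside, world axes, zero at the start; "torque": the same for the moment, N m; "opening": opening from 0.0 (shut) to 1.0 (fully open).
Only numpy, scipy, OpenCV 4.12 (cv2) and the standard library are available. Lean on these libraries where they do the work, as an engineer would, in place of code of your own. Each camera call takes 0.05 s, during which the arm holds its last target. There are 200 camera calls.

## Working session

There is one attempt and no reset: what is moved stays moved. The work goes in short steps, Python scripts to look and compute and a tool call to move; the robot and the scene stay as the last step left them, time stands still between calls to the robot, and variables do not carry over. Pictures are saved under pics/ and viewed, about 8 in all and at most 12, crops included, and the job is handed in when it is done.

Besides the shell and the picture viewer there is one more tool, called after "Request:" as a command line: name --argument value ..., lists and objects as JSON in quotes. carry_out: Moves the arm, as the interface text tells. Its arguments: {"type":"object","properties":{"motion":{"type":"array"}},"required":["motion"]}

```bash
mkdir -p pics; cat > h.py <<'E'
import numpy as np, cv2
from bench import ctrl
from scipy.spatial.transform import Rotation as R
def camT(name,o=None):
    p=ctrl.camera_params(name)
    if name!="wrist": return np.array(p["pose"])
    o=o or ctrl.get_obs(); T=np.eye(4); q=np.array(o["eef_rot"]); T[:3,:3]=R.from_quat(q[[1,2,3,0]]).as_matrix(); T[:3,3]=o["eef_pos"]
    return T@np.array(p["hand_eye"])
def look(name,things,fn=None):
    T=camT(name); im=ctrl.camera(name); 
    if fn: cv2.imwrite("pics/"+fn,im)
    for t in things:
        for d in ctrl.landmark_of(name,t)[:4]:
            p=T@np.r_[d["point"],1]; print(name,t,round(d["conf"],2),p[:3].round(4))
    return T,im
E
python3 - <<'E'
from h import *
o=ctrl.get_obs(); print(o, ctrl.grip_depth)
ims=[]
for c in ["scene","side"]:
    T,im=look(c,["neck_balance","neck_heel","cradle_mid","cradle_heel","pedal_pad","pedal_hinge","sanding_block","glue_bottle","lacquer_tin","peg_jar"],c+".png")
E
```

```text
{'time_s': 0.0, 'q': array([ 9.81710744e-01,  1.81563619e-01,  1.60798056e+00, -2.25788810e-05,
        1.35377329e+00, -2.06299109e-01]), 'dq': array([ 0.00094808, -0.000639  , -0.00054216,  0.00118511, -0.00129049,
        0.00155643]), 'joint_efforts': array([-3.04923078e-04, -4.44882166e+01, -3.51333725e+01, -4.06733052e-04,
        9.20120539e-03, -3.90167361e-05]), 'eef_pos': array([0.21445336, 0.53293646, 0.23038471]), 'eef_rot': array([ 0.6939662 ,  0.13394373,  0.69442418, -0.13507421]), 'wrist_force': array([-0.24590273,  0.15362749,  0.56870607]), 'torque': array([-0.01167965,  0.0220192 ,  0.00556878]), 'opening': 1.0017664843471523} 0.0187
scene neck_balance 0.95 [ 0.5823 -0.2482  0.033 ]
scene neck_heel 0.75 [ 0.6534 -0.2221  0.0356]
scene cradle_mid 0.69 [0.5438 0.2682 0.0773]
scene cradle_heel 0.79 [0.6298 0.2697 0.0667]
scene pedal_pad 0.88 [0.1496 0.3137 0.067 ]
scene pedal_pad 0.81 [0.487  0.0148 0.0668]
scene pedal_pad 0.68 [ 0.1719 -0.2943  0.067 ]
scene pedal_hinge 0.97 [0.2232 0.3036 0.0337]
scene pedal_hinge 0.88 [0.5621 0.0071 0.0316]
scene sanding_block 0.86
[... 291 characters left out ...]
0.2206  0.0341]
side neck_heel 0.62 [ 0.5793 -0.2459  0.0317]
side cradle_mid 0.92 [0.5441 0.2631 0.0706]
side cradle_heel 0.7 [0.6226 0.27   0.068 ]
side cradle_heel 0.49 [ 0.788   0.0152 -0.0055]
side pedal_pad 0.96 [0.4853 0.0119 0.0632]
side pedal_pad 0.94 [0.1512 0.3146 0.0703]
side pedal_pad 0.56 [ 0.1686 -0.2916  0.0673]
side pedal_pad 0.43 [ 0.7766  0.1402 -0.0024]
side pedal_hinge 0.83 [0.5647 0.0016 0.0283]
side pedal_hinge 0.56 [ 0.2448 -0.295   0.0283]
side pedal_hinge 0.55 [0.2185 0.2975 0.0263]
side sanding_block 0.91 [0.7    0.0225 0.0013]
side glue_bottle 0.78 [ 0.7753  0.1429 -0.0032]
side lacquer_tin 0.64 [ 0.7905  0.0145 -0.0052]
side peg_jar 0.91 [ 0.779  -0.1193 -0.0085]
```

View pics/scene.png

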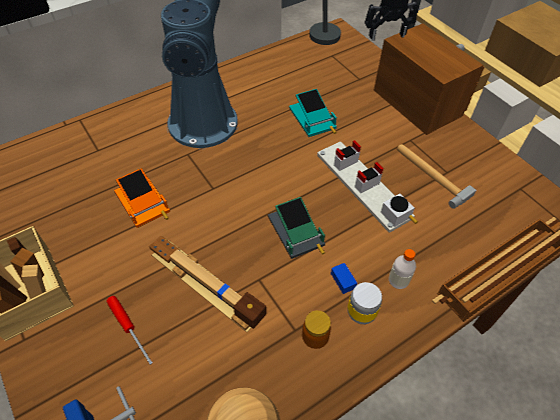

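```bash
python3 - <<'E'
from h import *
im=cv2.imread("pics/scene.png"); T=camT("scene"); K=np.array(ctrl.camera_params("scene")["mtx"])
for p in [(.15,.314,.067),(.486,.013,.066),(.17,-.293,.067),(.58,-.247,.033),(.655,-.221,.034),(.544,.266,.07),(.626,.27,.07)]:
    c=np.linalg.inv(T)@np.r_[p,1]; u=K@c[:3]; u=(u[:2]/u[2]).round().astype(int); print(p,u,im[max(u[1]-0,0) if 0<=u[1]<420 else 0,min(max(u[0],0),559)])
o=ctrl.get_obs(); print(camT("wrist",o).round(3))
q=o["eef_rot"]; print(R.from_quat(np.array(q)[[1,2,3,0]]).as_matrix().round(3))
E
```

```text
(0.15, 0.314, 0.067) [310  98] [24 23 22]
(0.486, 0.013, 0.066) [291 210] [22 20 23]
(0.17, -0.293, 0.067) [133 181] [19 20 20]
(0.58, -0.247, 0.033) [223 292] [190 119  95]
(0.655, -0.221, 0.034) [249 311] [26 50 93]
(0.544, 0.266, 0.07) [380 183] [206 219 218]
(0.626, 0.27, 0.07) [401 203] [24 24 24]
[[ 0.374  0.884  0.279  0.143]
 [ 0.927 -0.357 -0.112  0.562]
 [ 0.001  0.301 -0.954  0.373]
 [ 0.     0.     0.     1.   ]]
[[ 0.     0.374  0.928]
 [ 0.     0.928 -0.374]
 [-1.     0.     0.   ]]
```

The picture shows the green pedal at about (295, 220), with the orange one at (138, 190) and the turquoise one at (312, 108). The neck's blue tape is at (223, 291) and its dark heel at (249, 308). The round cradle pad is at (399, 203). A tall wooden box stands near the gripper, so I'll locate it before moving.

```bash
python3 - <<'E'
from h import *
T=camT("scene"); K=np.array(ctrl.camera_params("scene")["mtx"])
for u,z in [((378,95),0),((430,130),0),((480,98),0),((383,38),.2),((428,70),.15),((428,70),.2)]:
    d=T[:3,:3]@np.linalg.inv(K)@np.r_[u,1]; s=(z-T[2,3])/d[2]; print(u,z,(T[:3,3]+s*d)[:2].round(3))
side=cv2.imread("pics/side.png"); 
E
```

```text
(378, 95) 0 [0.2   0.567]
(430, 130) 0 [0.422 0.597]
(480, 98) 0 [0.401 0.852]
(383, 38) 0.2 [0.167 0.571]
(428, 70) 0.15 [0.318 0.636]
(428, 70) 0.2 [0.36  0.578]
```

View pics/side.png

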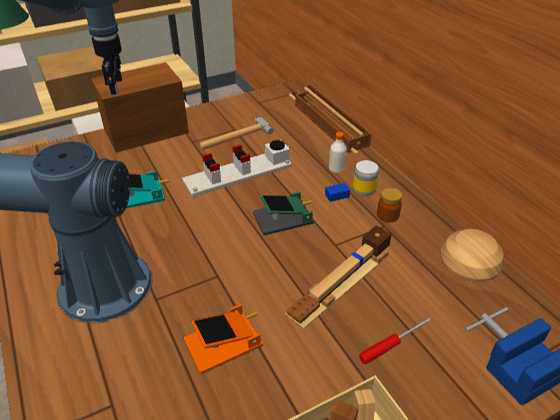

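The box's near face is at y≈0.57 and it's about 0.2 m tall. I'll move away in −y first, rising a little, then head for the pedal.

Request:
carry_out --motion '[0, 0, 0, -0.015, -0.035, 0.014, 1, 0, 0, 0, -0.015, -0.035, 0.014, 1, 0, 0, 0, -0.01, -0.035, 0.014, 1, 0, 0, 0, 0, -0.035, 0.014, 1, 0, 0, 0, 0, -0.024, 0.039, 1, 0, 0, 0, 0, -0.024, 0.039, 1, 0, 0, 0, 0, -0.024, 0.039, 1, 0, 0, 0, 0, -0.024, 0.039, 1, 0, 0, 0, 0, -0.024, 0.039, 1, 0, 0, 0, 0, -0.024, 0.039, 1]'

```text
time_s: 2.1
eef_pos: [0.3805, 0.153, 0.2729]
eef_rot: [0.697, 0.131, 0.693, -0.13]
wrist_force: [0.9, 1.2, -0.0]
opening: -0.003
```

```bash
cat >> h.py <<'E'
def go(p,yaw=None):
    """tool shift to world p; yaw = wanted world angle (deg) of tool y (tool down)"""
    o=ctrl.get_obs(); q=np.array(o["eef_rot"]); M=R.from_quat(q[[1,2,3,0]]).as_matrix()
    print("t",round(o["time_s"],2),"pos",o["eef_pos"].round(4),"F",o["wrist_force"].round(1),"open",round(o["opening"],3))
    a=np.degrees(np.arctan2(M[1,1],M[0,1])); print("yaw",a.round(1),"x",M[:,0].round(3),"shift",(M.T@(np.array(p)-o["eef_pos"])).round(4))
    if yaw is not None:
        y=np.radians(yaw); W=np.array([[0,np.cos(y),np.sin(y)],[0,np.sin(y),-np.cos(y)],[-1,0,0]])
        print("rotvec",np.degrees(R.from_matrix(M.T@W).as_rotvec()).round(1))
E
python3 -c "
from h import *
go((.486,.013,.13))"
```

```text
t 2.1 pos [0.3805 0.153  0.2729] F [ 0.9  1.2 -0. ] open -0.003
yaw 68.8 x [ 0.005  0.    -1.   ] shift [ 0.1434 -0.0925  0.1484]
```

Request:
carry_out --motion '[0, 0, 0, 0.01, -0.023, 0.037, 1, 0, 0, 0, 0.015, -0.023, 0.037, 1, 0, 0, 0, 0.02, -0.023, 0.037, 1, 0, 0, 0, 0.025, -0.023, 0.037, 1, 0, 0, 0, 0, 0, 0, 1, 0, 0, 0, 0, 0, 0, 1]'

```text
time_s: 2.7
eef_pos: [0.4918, 0.0028, 0.2046]
eef_rot: [0.699, 0.134, 0.69, -0.133]
wrist_force: [-0.1, -0.6, 0.5]
opening: 0.001
```

```bash
python3 -c "
from h import *
look('wrist',['pedal_pad','pedal_hinge'],'w1.png')
look('side',['pedal_pad'])
look('scene',['pedal_pad'])
go((.486,.013,.09))"
```

```text
wrist pedal_pad 0.84 [0.4878 0.0138 0.0593]
wrist pedal_hinge 0.63 [0.5674 0.0025 0.0245]
side pedal_pad 0.95 [ 0.1682 -0.2941  0.0665]
side pedal_pad 0.84 [0.1492 0.3111 0.0691]
side pedal_pad 0.74 [0.4842 0.0139 0.0662]
scene pedal_pad 0.67 [ 7.727e-01  1.467e-01 -4.000e-04]
scene pedal_pad 0.64 [ 0.1721 -0.2957  0.0639]
scene pedal_pad 0.57 [0.4885 0.0166 0.0659]
t 3.05 pos [0.4919 0.0043 0.206 ] F [ 0.7  0.6 -0.4] open -0.0
yaw 68.4 x [ 0.016 -0.001 -1.   ] shift [ 0.1159  0.0054 -0.0104]
```

View pics/w1.png

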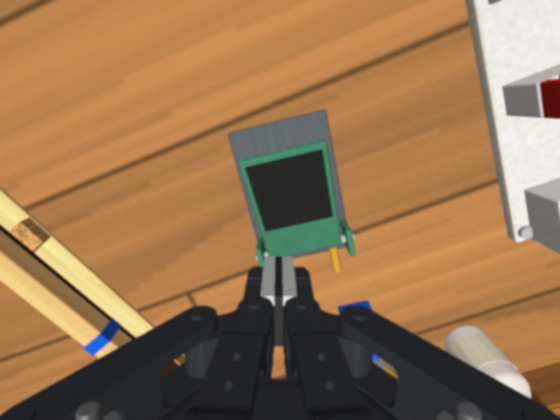

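The wrist view shows the green pedal with its black tread at (290, 190), and all three cameras agree on a pad position of about (0.487, 0.014). I'll go down now.

Request:
carry_out --motion '[0, 0, 0, 0.03, 0.003, -0.005, 1, 0, 0, 0, 0.03, 0.002, -0.003, 1, 0, 0, 0, 0.03, 0, 0, 1, 0, 0, 0, 0.03, 0, 0, 1, 0, 0, 0, 0.008, 0, 0, 1, 0, 0, 0, 0, 0, 0, 1, 0, 0, 0, 0, 0, 0, 1]'

```text
time_s: 3.75
eef_pos: [0.4922, 0.0151, 0.0811]
eef_rot: [0.705, 0.13, 0.685, -0.129]
wrist_force: [-0.2, 0.4, -0.2]
opening: 0.003
```

```bash
python3 -c "
from h import *
go((.487,.014,.041),68.4)"
```

```text
t 3.75 pos [0.4922 0.0151 0.0811] F [-0.2  0.4 -0.2] open 0.003
yaw 68.9 x [ 0.029 -0.004 -1.   ] shift [ 0.0399 -0.0032 -0.0056]
rotvec [ 0.5  1.6 -0.4]
```

Request:
carry_out --motion '[0, 1, 0, 0.008, -0.002, -0.004, 1, 0, 0.6, 0, 0.008, -0.001, -0.002, 1, 0, 0, 0, 0.008, 0, 0, 1, 0, 0, 0, 0.008, 0, 0, 1, 0, 0, 0, 0.006, 0, 0, 1, 0, 0, 0, 0.003, 0, 0, 1]'

```text
time_s: 4.35
eef_pos: [0.4885, 0.0138, 0.0431]
eef_rot: [0.697, 0.132, 0.693, -0.127]
wrist_force: [-5.2, 1.2, 10.4]
opening: -0.001
```

```bash
python3 -c "
from h import *
go((.487,.014,.041),68.4)"
```

```text
t 4.35 pos [0.4885 0.0138 0.0431] F [-5.2  1.2 10.4] open -0.001
yaw 68.9 x [ 0.006  0.006 -1.   ] shift [ 0.0021 -0.0004 -0.0015]
rotvec [ 0.5  0.2 -0.4]
```

Nearly at the stop (10.4 N). I'll press a little further until the force clearly climbs.

Request:
carry_out --motion '[0, 0, 0, 0.004, 0, 0, 1, 0, 0, 0, 0.004, 0, 0, 1, 0, 0, 0, 0.003, 0, 0, 1]'

```text
time_s: 4.65
eef_pos: [0.4883, 0.0139, 0.0402]
eef_rot: [0.695, 0.131, 0.696, -0.127]
wrist_force: [-18.5, 2.4, 42.8]
opening: 0.003
```

The force rose to 43 N at z=0.040, so the pedal is on its stop. Now I'll release, rise and check that it springs back.

Request:
carry_out --motion '[0, 0, 0, -0.006, 0, 0, 1, 0, 0, 0, -0.012, 0, 0, 1, 0, 0, 0, -0.025, 0, 0, 1, 0, 0, 0, -0.04, 0, 0, 1, 0, 0, 0, -0.04, 0, 0, 1, 0, 0, 0, -0.04, 0, 0, -1, 0, 0, 0, 0, 0, 0, -1]'

```text
time_s: 5.35
eef_pos: [0.4907, 0.0118, 0.2117]
eef_rot: [0.697, 0.132, 0.693, -0.127]
wrist_force: [0.3, -0.2, 0.5]
opening: 0.329
```

```bash
python3 -c "
from h import *
look('wrist',['pedal_pad'],'w2.png')
look('side',['pedal_pad','neck_balance','neck_heel'])
go((.58,-.247,.16),109)"
```

```text
side pedal_pad 0.9 [0.484  0.0123 0.0647]
side pedal_pad 0.63 [0.1502 0.3153 0.07  ]
side neck_balance 0.95 [ 0.5786 -0.2429  0.0302]
side neck_balance 0.38 [ 0.5765 -0.2518 -0.002 ]
side neck_heel 0.62 [ 0.6536 -0.2193  0.0358]
side neck_heel 0.24 [0.4842 0.0142 0.0626]
t 5.65 pos [0.4861 0.0128 0.2041] F [ 0.1 -0.4  0.1] open 0.847
yaw 68.9 x [-0.007  0.008 -1.   ] shift [ 0.0415 -0.2088  0.1815]
rotvec [-40.1  -0.4  -0.5]
```

The pedal is back up, with its pad seen at z≈0.065. I'll go over to the neck, turning the jaws across it on the way.

Request:
carry_out --motion '[-6.7, 0, 0, 0, -0.0348, 0.0302, -1, -6.7, 0, 0, 0, -0.0381, 0.026, -1, -6.7, 0, 0, 0, -0.0408, 0.0213, -1, -6.7, 0, 0, 0, -0.0431, 0.0164, -1, -6.7, 0, 0, 0, -0.0447, 0.0113, -1, -6.7, 0, 0, 0, -0.0457, 0.006, -1, 0, 0, 0, 0, 0, 0, -1, 0, 0, 0, 0, 0, 0, -1]'

```text
time_s: 6.45
eef_pos: [0.5804, -0.2527, 0.1849]
eef_rot: [0.688, -0.12, 0.703, 0.137]
wrist_force: [-0.2, -0.2, 0.3]
opening: 1.002
```

```bash
python3 -c "
from h import *
T,im=look('wrist',['neck_balance','neck_heel'],'w3.png')
look('scene',['neck_balance','neck_heel'])
K=np.array(ctrl.camera_params('wrist')['mtx'])
# blue tape centroid on top plane z=.048 and shaft axis from pale mask
hsv=cv2.cvtColor(im,cv2.COLOR_BGR2HSV)
def w(u,z):
    d=T[:3,:3]@np.linalg.inv(K)@np.r_[u,1]; return (T[:3,3]+(z-T[2,3])/d[2]*d)[:2]
m=cv2.inRange(hsv,(105,130,60),(125,255,255)); n,l,s,c=cv2.connectedComponentsWithStats(m)
for i in range(1,n):
    if s[i,4]>80: print('blue',s[i],c[i],w(c[i],.048).round(4))
go((.58,-.247,.16),109)"
```

```text
wrist neck_balance 0.8 [ 0.5789 -0.2446  0.0351]
wrist neck_heel 0.76 [ 0.6563 -0.2189  0.0332]
scene neck_balance 0.78 [ 0.5819 -0.2465  0.036 ]
scene neck_heel 0.96 [ 0.6556 -0.2231  0.0385]
blue [266 195  31  15 414] [280.9178744  201.94927536] [ 0.5795 -0.2461]
t 6.75 pos [ 0.5812 -0.2511  0.1876] F [ 0.6 -0.4  0.3] open 1.002
yaw 111.1 x [-0.022  0.017 -1.   ] shift [0.0277 0.0036 0.0007]
rotvec [ 2.1 -0.9 -1.3]
```

View pics/w3.png

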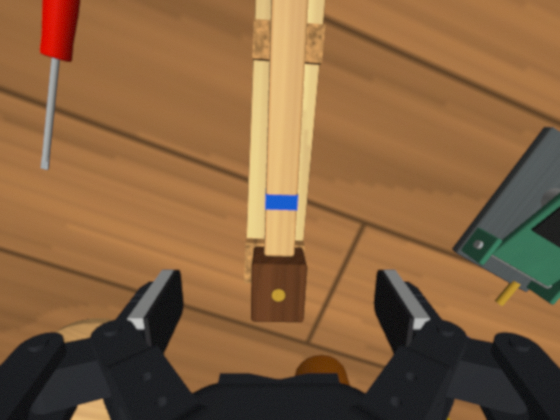

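The wrist view shows the tape at (281, 202), the heel with its peg at (278, 295), and the shaft running up to about (288, 10). Next I'll get the neck's yaw from the shaft.

```bash
python3 -c "
from h import *
im=cv2.imread('pics/w3.png'); T=camT('wrist'); K=np.array(ctrl.camera_params('wrist')['mtx'])
def w(u,z):
    d=T[:3,:3]@np.linalg.inv(K)@np.r_[u,1]; return (T[:3,3]+(z-T[2,3])/d[2]*d)[:2]
g=cv2.GaussianBlur(im,(3,3),0).astype(float).sum(2); pts=[]
for r in [20,40,50,100,150,170,225,240]:
    e=np.abs(np.diff(g[r])); L=245+int(np.argmax(e[245:281]));Rr=285+int(np.argmax(e[285:330])); print(r,L,Rr, np.linalg.norm(w((L,r),.048)-w((Rr,r),.048)).round(4), w(((L+Rr)/2,r),.048).round(4))
print(w((278.5,295),.064),w((278.5,322),.064))
print(w((281,202),.048))
go((.5805,-.246,.034-.0187),109)"
```

```text
20 271 322 0.039 [ 0.4428 -0.2854]
40 271 304 0.0256 [ 0.4582 -0.2868]
50 270 322 0.0407 [ 0.4624 -0.278 ]
100 251 315 0.0521 [ 0.5006 -0.274 ]
150 249 310 0.0518 [ 0.5392 -0.2621]
170 248 309 0.0527 [ 0.5554 -0.2568]
225 246 303 0.0517 [ 0.6036 -0.2421]
240 264 293 0.0267 [ 0.6159 -0.2334]
[ 0.6604571  -0.21672478] [ 0.68724646 -0.20639816]
[ 0.5813521  -0.24439834]
t 6.75 pos [ 0.5812 -0.2511  0.1876] F [ 0.6 -0.4  0.3] open 1.002
yaw 111.1 x [-0.022  0.017 -1.   ] shift [0.1723 0.0009 0.0037]
rotvec [ 2.1 -0.9 -1.3]
```

Request:
carry_out --motion '[2.1, -0.9, -1.3, 0.03, 0.001, 0.003, -1, 0, 0, 0, 0.035, 0, 0, -1, 0, 0, 0, 0.035, 0, 0, -1, 0, 0, 0, 0.02, 0, 0, -1, 0, 0, 0, 0, 0, 0, -1, 0, 0, 0, 0, 0, 0, -1]'

```text
time_s: 7.35
eef_pos: [0.5867, -0.2448, 0.0704]
eef_rot: [0.7, -0.121, 0.694, 0.116]
wrist_force: [0.5, -0.4, 0.7]
opening: 1.0
```

```bash
python3 -c "
from h import *
T,im=look('wrist',['neck_balance'],'w4.png')
look('side',['neck_balance'])
go((.581,-.245,.015),108.9)"
```

```text
wrist neck_balance 0.73 [ 0.5797 -0.2462  0.0376]
side neck_balance 0.97 [ 0.5814 -0.2456  0.0337]
side neck_balance 0.74 [ 0.7004  0.0276 -0.0017]
side neck_balance 0.58 [0.486  0.0134 0.0635]
t 7.55 pos [ 0.5874 -0.2458  0.0714] F [-0.2  0.8  0.2] open 1.001
yaw 109.2 x [ 0.012 -0.007 -1.   ] shift [ 0.0564  0.0034 -0.0063]
rotvec [0.3 0.5 0.6]
```

View pics/w4.png

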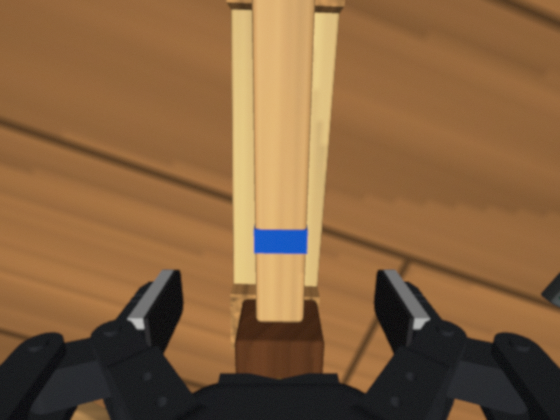

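The tape at (281, 241) is centred between the jaws. I'll lower with a 6 mm correction away from the heel, then close.

Request:
carry_out --motion '[0, 0.5, 0.6, 0.02, 0.003, -0.006, -1, 0, 0, 0, 0.02, 0, -0.001, -1, 0, 0, 0, 0.012, 0, 0, -1, 0, 0, 0, 0.005, 0, 0, -1, 0, 0, 0, 0, 0, 0, -1]'

```text
time_s: 8.05
eef_pos: [0.5805, -0.2467, 0.0129]
eef_rot: [0.698, -0.118, 0.696, 0.117]
wrist_force: [-0.8, -0.4, 0.0]
opening: 0.997
```

```bash
python3 -c "
from h import *
go((.5805,-.2455,.015),108.9)"
```

```text
t 8.05 pos [ 0.5805 -0.2467  0.0129] F [-0.8 -0.4  0. ] open 0.997
yaw 109.2 x [ 0.003 -0.001 -1.   ] shift [-0.0021  0.0011  0.0004]
rotvec [0.3 0.1 0.1]
```

Request:
carry_out --motion '[0, 0, 0, -0.001, 0.001, 0, 1, 0, 0, 0, 0, 0, 0, 1, 0, 0, 0, 0, 0, 0, 1, 0, 0, 0, 0, 0, 0, 1, 0, 0, 0, 0, 0, 0, 1, 0, 0, 0, 0, 0, 0, 1, 0, 0, 0, 0, 0, 0, 1]'

```text
time_s: 8.75
eef_pos: [0.5812, -0.2462, 0.0158]
eef_rot: [0.699, -0.119, 0.696, 0.117]
wrist_force: [0.3, -0.6, -0.8]
opening: 0.32
```

The opening is 0.32 (≈27 mm), so the shaft is held. I'll lift it gently.

Request:
carry_out --motion '[0, 0, 0, -0.006, 0, 0, 1, 0, 0, 0, -0.01, 0, 0, 1, 0, 0, 0, -0.02, 0, 0, 1, 0, 0, 0, -0.03, 0, 0, 1, 0, 0, 0, -0.03, 0, 0, 1, 0, 0, 0, -0.03, 0, 0, 1, 0, 0, 0, -0.03, 0, 0, 1, 0, 0, 0, -0.02, 0, 0, 1, 0, 0, 0, 0, 0, 0, 1, 0, 0, 0, 0, 0, 0, 1]'

```text
time_s: 9.75
eef_pos: [0.5775, -0.2438, 0.1997]
eef_rot: [0.697, -0.118, 0.697, 0.118]
wrist_force: [-0.6, 1.1, -5.1]
opening: 0.32
```

```bash
python3 -c "
from h import *
look('wrist',['neck_heel','neck_balance'])
look('side',['neck_balance','neck_heel','cradle_mid','cradle_heel'],'s2.png')
look('scene',['neck_balance','neck_heel','cradle_mid','cradle_heel'])
go((.545,.266,.2),93)"
```

```text
wrist neck_balance 0.63 [ 0.5733 -0.2448  0.2201]
side neck_balance 0.71 [ 0.5763 -0.2441  0.2162]
side neck_heel 0.74 [ 0.6502 -0.2178  0.2176]
side cradle_mid 0.61 [0.5405 0.2637 0.068 ]
side cradle_mid 0.32 [ 0.7774 -0.1185 -0.0042]
side cradle_heel 0.6 [0.6219 0.2639 0.0657]
side cradle_heel 0.32 [ 0.5624  0.4599 -0.0045]
scene neck_balance 0.85 [ 0.5797 -0.2441  0.2175]
scene neck_heel 0.84 [ 0.6544 -0.2199  0.2198]
scene cradle_mid 0.68 [0.5427 0.2655 0.0759]
scene cradle_heel 0.97 [0.6293 0.2686 0.0682]
scene cradle_heel 0.63 [ 0.5763 -0.2422  0.2204]
t 10.4 pos [ 0.5777 -0.244   0.1996] F [-0.4  0.4 -4.6] open 0.318
yaw 109.2 x [-0.001  0.001 -1.   ] shift [3.000e-04 4.924e-01 1.369e-01]
rotvec [16.2 -0.1 -0.1]
```

View pics/s2.png

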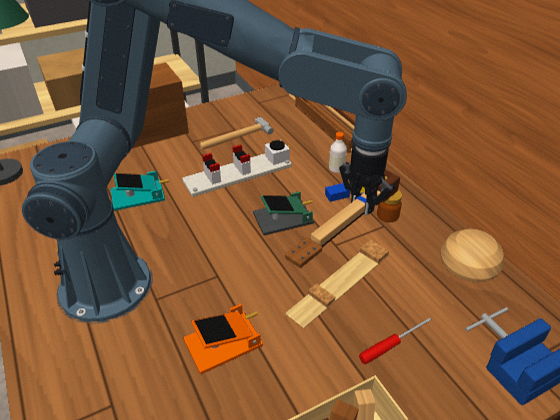

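The neck hangs level in the gripper and the rest is empty. Now I'll carry it across to the cradle.

Request:
carry_out --motion '[0, 0, 0, 0, 0.017, 0.005, 1, 2, 0, 0, 0, 0.03, 0.009, 1, 2, 0, 0, 0, 0.036, 0.009, 1, 2, 0, 0, 0, 0.036, 0.007, 1, 2, 0, 0, 0, 0.036, 0.006, 1, 2, 0, 0, 0, 0.036, 0.005, 1, 2, 0, 0, 0, 0.036, 0.003, 1, 2, 0, 0, 0, 0.036, 0.002, 1, 1, 0, 0, 0, 0.036, 0.001, 1, 1, 0, 0, 0, 0.036, 0, 1]'

```text
time_s: 11.4
eef_pos: [0.5557, 0.1087, 0.2011]
eef_rot: [0.708, -0.013, 0.706, 0.014]
wrist_force: [0.2, 0.2, -4.1]
opening: 0.319
```

```bash
python3 -c "
from h import *
go((.544,.266,.2),93)"
```

```text
t 11.4 pos [0.5557 0.1087 0.2011] F [ 0.2  0.2 -4.1] open 0.319
yaw 92.2 x [ 0.002  0.002 -1.   ] shift [ 0.0013  0.1577 -0.0057]
rotvec [-0.8  0.1 -0.1]
```

Request:
carry_out --motion '[0, 0, 0, 0, 0.035, -0.002, 1, 0, 0, 0, 0, 0.035, -0.002, 1, 0, 0, 0, 0, 0.03, -0.002, 1, 0, 0, 0, 0, 0.02, 0, 1, 0, 0, 0, 0, 0.01, 0, 1, 0, 0, 0, 0, 0, 0, 1]'

```text
time_s: 12.0
eef_pos: [0.539, 0.2524, 0.2026]
eef_rot: [0.708, -0.015, 0.706, 0.018]
wrist_force: [-0.0, -1.0, -3.7]
opening: 0.319
```

```bash
python3 -c "
from h import *
T,im=look('wrist',['cradle_mid','cradle_heel','neck_balance'],'w5.png')
look('scene',['cradle_mid','cradle_heel','neck_balance','neck_heel'])
look('side',['cradle_mid','cradle_heel','neck_balance','neck_heel'])
# board yaw from the first scene/side pictures: white board mask at z=.016
for c in ['scene','side']:
    p=cv2.imread('pics/%s.png'%c); T=camT(c); K=np.array(ctrl.camera_params(c)['mtx'])
    hsv=cv2.cvtColor(p,cv2.COLOR_BGR2HSV); m=cv2.inRange(hsv,(0,0,110),(180,45,255))
    n,l,s,ce=cv2.connectedComponentsWithStats(m)
    Q=np.linalg.inv(T)@np.r_[.5,.266,.016,1]; u=K@Q[:3]; u=u[:2]/u[2]
    i=1+np.argmin([np.hypot(*(ce[k]-u)) if s[k,4]>800 else 1e9 for k in range(1,n)])
    ys,xs=np.where(l==i); d=(T[:3,:3]@np.linalg.inv(K)@np.c_[xs,ys,np.ones(len(xs))].T).T
    P=T[:3,3]+d*((.016-T[2,3])/d[:,2])[:,None]
    r=cv2.minAreaRect(P[:,:2].astype(np.float32)*1000); print(c,s[i],r)
    h=cv2.convexHull(P[:,:2].astype(np.float32)*1000); print(cv2.approxPolyDP(h,6,True)[:,0].round(0).tolist())
go((.544,.266,.2),93)"
```

```text
wrist neck_balance 0.56 [0.5336 0.2555 0.2228]
scene cradle_mid 0.87 [0.5458 0.268  0.0716]
scene cradle_heel 0.78 [0.6283 0.2675 0.0663]
scene cradle_heel 0.74 [ 0.5357 -0.4704  0.0017]
scene cradle_heel 0.41 [0.5646 0.0059 0.0302]
scene neck_balance 0.88 [0.5437 0.2524 0.2214]
scene neck_heel 0.95 [0.6182 0.252  0.226 ]
side cradle_mid 0.65 [0.5438 0.2654 0.0682]
side cradle_mid 0.43 [ 0.7771 -0.1183 -0.0039]
side cradle_heel 0.66 [0.6244 0.2687 0.0656]
side cradle_heel 0.52 [0.5646 0.0031 0.0273]
side neck_balance 0.85 [0.5398 0.2505 0.2165]
side neck_balance 0.56 [ 0.774   0.1427 -0.0034]
side neck_heel 0.71 [0.6186 0.2516 0.222 ]
scene [ 318  142   96   88 1733] ((485.987060546875, 274.7271423339844), (109.0093994140625, 340.1266784667969), 89.33604431152344)
[[656.0, 283.0], [631.0, 325.0], [322.0, 311.0], [316.0, 232.0], [344.0, 222.0], [650.0, 220.0]]
side [ 183  143  108   53 1694] ((496.1990966796875, 283.2686767578125), (373.3496398925781, 141.61492919921875), 0.007848411798477173)
[[683.0, 321.0], [635.0, 354.0], [399.0, 350.0], [315.0, 304.0], [310.0, 212.0], [642.0, 213.0], [683.0, 301.0]]
t 12.7 pos [0.5398 0.2508 0.2025] F [ 0.3 -0.2 -3.9] open 0.32
yaw 92.5 x [ 0.003  0.004 -1.   ] shift [0.0026 0.015  0.0049]
rotvec [-0.5  0.2 -0.2]
```

View pics/w5.png

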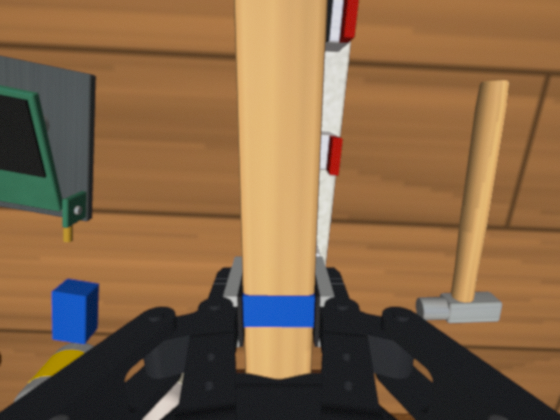

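The neck is gripped at the tape, at (280, 310). The cradle's left-hand edge and red cheeks show at its right, at (335, 20) and (335, 155). I'll refine the cradle's yaw from that edge.

```bash
python3 -c "
from h import *
im=cv2.imread('pics/w5.png'); T=camT('wrist'); K=np.array(ctrl.camera_params('wrist')['mtx'])
hsv=cv2.cvtColor(im,cv2.COLOR_BGR2HSV); m=cv2.inRange(hsv,(0,0,120),(180,50,255)); m[:, :322]=0; m[:,365:]=0
P=[]
for r in list(range(55,130))+list(range(185,255)):
    x=np.where(m[r])[0]
    if len(x)>3:
        d=T[:3,:3]@np.linalg.inv(K)@np.r_[x.max()+.5,r,1]; P.append((T[:3,3]+(.016-T[2,3])/d[2]*d)[:2])
P=np.array(P); f=np.polyfit(P[:,0],P[:,1],1); e=P[:,1]-np.polyval(f,P[:,0]); k=abs(e)<.003; f=np.polyfit(P[k,0],P[k,1],1)
a=np.arctan(f[0]); print(len(P),k.sum(),'yaw',np.degrees(a),'edge y at .5435',np.polyval(f,.5435), 'centre y', np.polyval(f,.5435)-.045/np.cos(a), e.std())
"
```

```text
145 145 yaw -0.8966020464846539 edge y at .5435 0.3087280270214033 centre y 0.26372251664812174 0.0003060714367726821
```

The cradle-yaw estimates are −0.9° (wrist edge), 0.2° (side edge) and 1.7° (landmarks). I'll aim for about 0.3° at the centre point (0.5435, 0.265) and lower to 8 cm.

Request:
carry_out --motion '[1.2, 0.1, -0.1, 0.008, 0.007, 0.001, 1, 1, 0.1, -0.1, 0.015, 0.006, 0.001, 1, 0, 0, 0, 0.015, 0.001, 0.001, 1, 0, 0, 0, 0.012, 0, 0, 1, 0, 0, 0, 0.006, 0, 0, 1, 0, 0, 0, 0, 0, 0, 1, 0, 0, 0, 0, 0, 0, 1]'

```text
time_s: 13.4
eef_pos: [0.5418, 0.2649, 0.141]
eef_rot: [0.706, -0.002, 0.708, 0.001]
wrist_force: [0.3, -0.9, -3.4]
opening: 0.322
```

```bash
python3 -c "
from h import *
T,im=look('wrist',['neck_balance'],'w6.png')
look('scene',['neck_balance','neck_heel','cradle_heel','cradle_mid'],'s6.png')
look('side',['neck_balance','neck_heel','cradle_heel','cradle_mid'],'d6.png')
a=cv2.imread('pics/s6.png')[100:300,280:480];b=cv2.imread('pics/d6.png')[60:260,150:350]
cv2.imwrite('pics/c6.png',np.hstack([cv2.resize(a,(400,400)),cv2.resize(b,(400,400))]))
go((.542,.265,.141),90.3)"
```

```text
wrist neck_balance 0.66 [0.5364 0.2648 0.1612]
scene neck_balance 0.93 [0.5425 0.2658 0.1598]
scene neck_balance 0.63 [0.491  0.0155 0.0663]
scene neck_heel 0.57 [0.6238 0.2642 0.1614]
scene neck_heel 0.28 [ 5.611e-01  4.615e-01 -5.000e-04]
scene cradle_heel 0.65 [0.63   0.2683 0.068 ]
scene cradle_mid 0.7 [0.5418 0.2676 0.0729]
side neck_balance 0.87 [0.5436 0.2688 0.1599]
side neck_balance 0.29 [7.02e-01 2.73e-02 7.00e-04]
side neck_heel 0.98 [0.6211 0.2661 0.1583]
side cradle_heel 0.76 [0.6212 0.2667 0.0648]
side cradle_mid 0.68 [0.5415 0.2653 0.0746]
side cradle_mid 0.63 [ 0.7768 -0.1206 -0.0087]
t 14.0 pos [0.5419 0.2651 0.1414] F [ 0.2  0.  -3.9] open 0.322
yaw 90.3 x [-0.002 -0.    -1.   ] shift [ 0.0004 -0.0001  0.0001]
rotvec [-0.  -0.1  0. ]
```

View pics/w6.png

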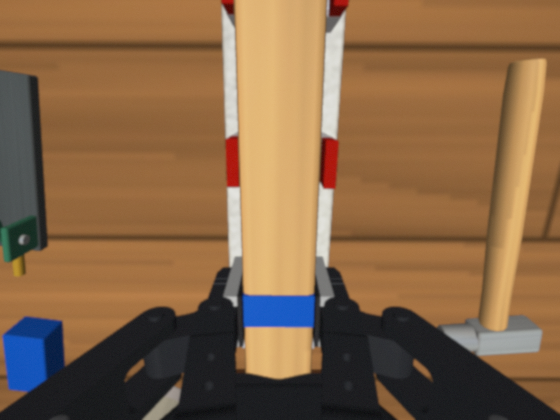

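View pics/c6.png

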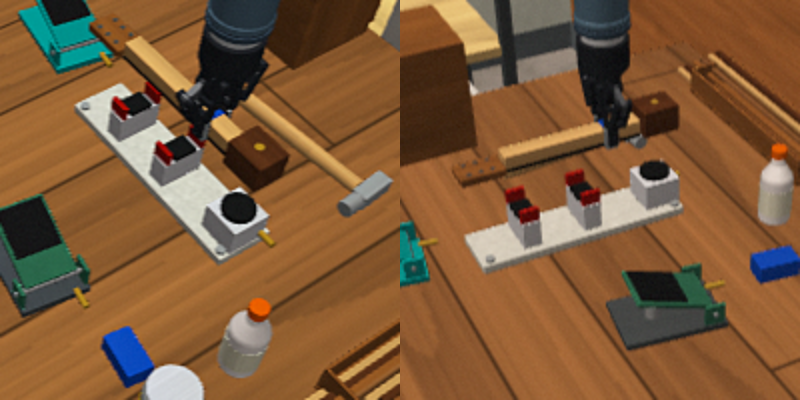

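The wrist view shows the board edges (222/344) and the cheeks (226/338) symmetric about the shaft at 281. The scene and side crops show the neck level and clear, its heel over the round pad and the green pedal back up. The numbers agree to about 3 mm, so I'm handing in.

```bash
python3 -c "
from h import *
go((.542,.265,.141),90.3); print(abs(ctrl.get_obs()['dq']).max()); ctrl.hand_in()"
```

```text
t 14.0 pos [0.5419 0.2651 0.1414] F [ 0.2  0.  -3.9] open 0.322
yaw 90.3 x [-0.002 -0.    -1.   ] shift [ 0.0004 -0.0001  0.0001]
rotvec [-0.  -0.1  0. ]
0.0015480065670496848
the job is handed in; nothing more can be done
```

I pressed the green pedal to its stop and it sprang back. The neck is now held level over the suction cradle, gripped at the blue tape, and the job is handed in at 14 s.

- **Pedal:** it reached the stop at z = 0.040 m, where the fingertip force rose to 43 N. Afterwards the pad was seen back up at about 0.065 m.
- **Neck:** it is steady, with its balance point at z ≈ 0.160 m. That puts its underside about 7.5 cm above the cradle pads. Balance and heel points are within about 3–4 mm of the cradle points in the combined camera estimates.
- **Where checks disagreed:** the cradle's direction came out at −0.9°, 0.2° and 1.7° by three methods, so I set the neck to about 0.3°. The last wrist picture shows the cradle board and red cheeks symmetric about the shaft to within about 1 mm. The wrist camera's tape reading was about 6 mm off the other two cameras along the neck, so I went with those two.
- **Other things on the bench:** the arm touched nothing else, and nothing looked moved in the last pictures. I did not measure each item again.

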